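# Feed a bar to the cutting line in a stock guide and lock it

### The job

Get the longer of the two aluminium bars ready for cutting in the stock guide: swing the guide's hold-down up until it stands upright, out of the way, lay the long bar in the channel on the side of the bridge away from the scribed line and let go of it, then push it along under the bridge until its leading end is level with the scribed line, without pushing it past the line. Let go of the bar, then swing the hold-down back down until its rubber foot rests on the bar. Leave the short bar and everything else on the table where it is.

Things in the scene. Friction and masses are not known exactly. Their poses are not given: they have to be found in the camera images.
- guide: Stock guide fixed to the table: plywood base 110 mm (x) by 400 mm (y = -250 to +150 mm), 12 mm thick; two aluminium rails along y, 10 mm wide, tops 20 mm above the table, form a straight channel 48 mm wide, open at both ends, no stop. Origin: on the table under the bridge, on the channel's centre line; x across, y along the channel in the feed direction (towards the line), z up
- bridge (a point): Centre of the underside of the dark steel bridge over the channel (guide y = -12 to +12 mm), 52 mm above the table, 40 mm above the channel floor. Posts at guide x = +-35 to +-47 mm; top at 60 mm, hinge ears to 78 mm. The bar is laid in the channel at negative guide y and fed under the bridge to positive y
- line (a point): Middle of the scribed line: a thin dark straight line right across the base (along the guide's x) at guide y = +90 mm. The point is on the channel floor, 12 mm above the table. Axes as the guide's.
- hold_down (a joint): Hold-down angle, rad, 0 to 1.8: at 0 its flat steel arm is level and points along guide +y; it grows as the arm swings up, 1.57 is upright. It starts at 0 to 0.3, where it blocks the bar's way. With the bar below, its foot touches the bar's top at about 0.42. The hinge is stiff and stays where it is left: about 2.5 N at the handle move it
- foot (a point): Centre of the hold-down's black rubber ball foot, 9 mm radius, hanging under the arm: 55 mm out from the hinge axis along the arm and 43 mm below it
- hold_down_hinge (a point): Hinge axis of the hold-down, over the bridge's middle, 68 mm above the table; the axis is the guide's x. Axes as the guide's.
- hold_down_handle (a point): Middle of the hold-down's black handle: a round bar 13 mm thick, 60 mm long, parallel to the guide's x, 100 mm from the hinge axis, sticking out at the arm's end to the guide's -x side; this point is 43 mm to the -x side of the channel's centre line. It can be pinched from above, fingers closing along guide y, and turns between them as it is swung
- long_bar_center (a point): Centre of the long solid aluminium bar, 40 mm (its x) by 200 mm (its y) by 30 mm high (z), mass 0.4 to 0.85 kg, lying loose on the table; both ends are alike. Its centre is 15 mm above what it lies on.
- short_bar_center (a point): Centre of the short aluminium bar, 40 x 120 x 30 mm, same section, 120 mm along its y; not used, stays where it lies.
- torch: Black pocket torch, 35 x 127 x 36 mm, 127 mm along its y; bystander. Origin under its centre.
- ball_joint: Grey steel ball joint, 48 x 84 x 64 mm; bystander. Origin under its centre.

How it is judged:
By the outcome, as a careful person would: the job done as asked, in the order asked, and still so for the second after the job is handed in, with the robot touching nothing.
It also fails if it takes over 72 s, if anything falls off the work surface, if the arm or the gripper's body presses on something with over 40 N, if the wrist force passes 120 N, or if a joint passes its speed limit or range.

### The arm

A 6-joint arm with a two-finger parallel gripper is mounted at the origin on a cart in front of the work surface, level with it; the furniture and walls round the work are solid. World frame = base frame: x ahead of the robot, y to its left, z up, the work surface at z = 0. Lengths are in m, angles in rad, forces in N, time in s.
With the tool pointing down it reaches from about 0.375 to 0.825 m from the base axis. Payload 5.5 kg.
Tool frame: the origin (TCP) lies midway between the tips of the shut fingers; the grasp point (between the pads) lies 19 mm behind it; z points along the fingers, y is the direction in which the jaws open and shut (so a half turn about z gives the same grasp; the last joint's range is limited). The gripper opens to 85 mm and grips with 20 to 120 N. Pads are 22 mm wide; open, the fingers measure 114 mm over their backs; the gripper's body (76 mm by 85 mm) begins 54 mm behind the grasp point. The pads swing forward as they close: fully open they stand 13 mm farther back than shut.
Start: joints at [-1.112, 0.314, -0.047, 1.21, 0, 1.571], TCP at [0.266, -0.538, 0.231] pointing down, gripper open.
Joint ranges: [-2.67, 2.67], [-0.69, 1.73], [-1.03, 1.25], [-2.08, 2.16], [-1.42, 1.45], [-3.14, 3.14]. Speed limits (rad/s): [2.39, 2.39, 3.01, 3.14, 3.14, 3.14].

### API

Orientations are given as a 3x3 rotation matrix whose columns are the frame's x, y, z axes.
In Python, from plant import arm gives the robot as it stands. The module is installed in compiled form; this text tells all that it offers. Calls block until the motion is done:
- arm.movep(position, orientation): joint-space move of the TCP to a pose.
- arm.servo_line(position, rotation=None, vel=0.15): straight line of the TCP; rotation=None keeps the orientation; vel is the mean speed in m/s.
- arm.goto_joints(angles): joint-space move.
- arm.grip(opening, effort=None): finger opening in m; effort is the grip in N (None keeps the last); returns when the fingers have stopped.
- arm.hold(seconds).
- arm.inverse_kinematics(position, orientation): joint angles nearest the present ones, or None.
- arm.read_state(): the state.
- arm.snapshot(name): name is "scene" or "top"; returns a dict with "img" (400x640x3 uint8, red, green, blue), "depth" (400x640 float32, m along the optical axis (not along the pixel's ray), 0 where there is no reading), "K" (3x3 intrinsics, pixels), "world_from_camera" (4x4, takes a point from camera to world coordinates). Camera axes: x right, y down, z forward; pixel columns grow to the right and rows downward; lengths in m; the calibration is good to about 2 mm. A picture is of the moment at which its call begins.
A pose or a line that the arm cannot do raises arm.IKError and nothing moves.
- arm.sign_off(): hands the job in, once; it reports no verdict.
The state is a dict: "time": time; "qpos": joint angles; "joint_velocities": joint speeds; "effort": joint torques, N m; "ee_pos": TCP position; "ee_rot": TCP orientation; "contact_force": force on the tool from outside, world axes, zero at the start; "wrist_torque": the same for the moment, N m; "width": finger opening in m.
Only numpy, scipy, OpenCV 4.12 (cv2) and the standard library are available. Lean on these libraries where they do the work, as an engineer would, in place of code of your own. Each camera call takes 0.05 s, during which the arm holds its last target. There are 200 camera calls.

## Working session

There is one attempt and no reset: what is moved stays moved. The work goes in short steps, each a Python script; the robot and the scene stay as the last script left them, time stands still between calls to the robot, and variables do not carry over. Pictures are saved under pics/ and viewed, about 8 in all and at most 12, crops included, and the job is handed in when it is done.

```bash
mkdir -p pics
python3 - <<'E'
from plant import arm
import cv2,numpy as np
for n in("scene","top"):
    s=arm.snapshot(n); cv2.imwrite(f"pics/{n}0.png",s["img"][:,:,::-1]); np.savez(f"{n}0.npz",**s)
    print(n,s["K"].tolist(),np.round(s["world_from_camera"],3).tolist())
print(arm.read_state())
E
```

```text
scene [[504.13176960724917, 0.0, 323.99742521127996], [0.0, 504.13176960724917, 190.64942403637883], [0.0, 0.0, 1.0]] [[-0.534, -0.574, 0.621, -0.423], [-0.845, 0.365, -0.39, 0.695], [-0.002, -0.733, -0.68, 1.096], [0.0, 0.0, 0.0, 1.0]]
top [[392.1439939341489, 0.0, 319.2441975872072], [0.0, 392.1439939341489, 199.2528100293396], [0.0, 0.0, 1.0]] [[0.01, -0.997, 0.082, 0.399], [-1.0, -0.01, -0.003, 0.094], [0.003, -0.082, -0.997, 1.162], [0.0, 0.0, 0.0, 1.0]]
{'time': 0.1, 'qpos': array([-1.11199938e+00,  3.14185130e-01, -4.79592361e-02,  1.21025459e+00,
        6.21337344e-05,  1.57079085e+00]), 'joint_velocities': array([ 0.00087691, -0.00276134,  0.00293427, -0.00123163, -0.00056532,
       -0.00114514]), 'effort': array([-6.89573335e-05, -5.40765882e+01,  3.40541840e+01,  1.12110015e-02,
       -1.04945923e-05,  5.21341519e-06]), 'ee_pos': array([ 0.26550252, -0.53746106,  0.23051165]), 'ee_rot': array([[ 8.96583559e-01,  4.42874129e-01, -6.54048421e-04],
       [ 4.42874608e-01, -8.96582365e-01,  1.46441317e-03],
       [ 6.21424265e-05, -1.60263021e-03, -9.99998714e-01]]), 'contact_force': array([0.8940993 , 0.43958813, 0.09625661]), 'wrist_torque': array([-0.01072645, -0.04730479,  0.01824909]), 'width': 0.08532778188987222}
```

View pics/top0.png

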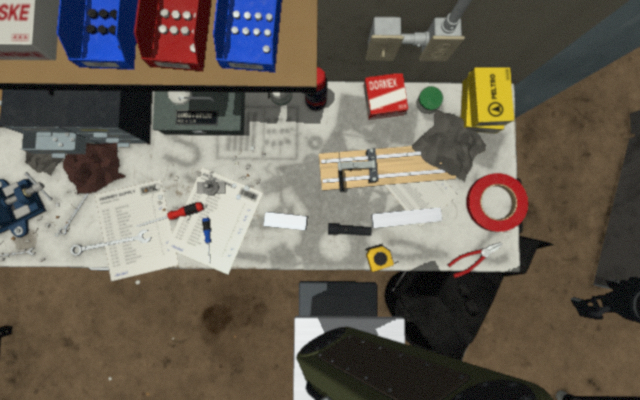

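View pics/scene0.png

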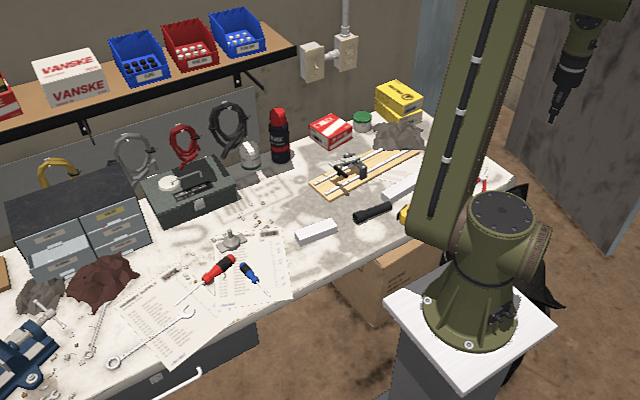

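```bash
cat > h.py <<'E'
import numpy as np,cv2
def ray(s,px,z):
    K=s["K"];T=s["world_from_camera"]
    px=np.atleast_2d(px).astype(float)
    d=np.c_[(px-[K[0,2],K[1,2]])/[K[0,0],K[1,1]],np.ones(len(px))]@T[:3,:3].T
    o=T[:3,3]; return o+d*((z-o[2])/d[:,2])[:,None]
def cloud(s):
    K=s["K"];T=s["world_from_camera"];v,u=np.mgrid[:400,:640];D=s["depth"]
    P=np.stack([(u-K[0,2])/K[0,0]*D,(v-K[1,2])/K[1,1]*D,D],-1)
    return P@T[:3,:3].T+T[:3,3]
E
python3 - <<'E'
from h import *
s=np.load("top0.npz"); P=cloud(s); g=s["img"]
c=g[130:255,255:535]; cv2.imwrite("pics/c0.png",cv2.resize(c,None,fx=2.85,fy=2.85,interpolation=cv2.INTER_CUBIC)[:,:,::-1])
# bars: height mask
Z=P[...,2]; 
for n,(u0,u1,v0,v1) in dict(long=(365,450,200,235),short=(260,312,205,235),torch=(322,374,215,242)).items():
    m=np.zeros(Z.shape,np.uint8); m[v0:v1,u0:u1]=(np.abs(Z[v0:v1,u0:u1]-.027)<.012)
    k,l,st,ce=cv2.connectedComponentsWithStats(m); i=1+st[1:,4].argmax()
    v,u=np.nonzero(l==i); W=ray(s,np.c_[u,v],.03)[:,:2]
    r=cv2.minAreaRect((W*1000).astype(np.float32)); print(n,np.round(np.median(Z[l==i]),4),[np.round(x,1) for x in r])
    print(np.round(cv2.boxPoints(r)).tolist())
# obstacle heights near the guide
for v in range(130,195,6): print(v,[int(1000*Z[v,u]) for u in range(315,500,8)])
E
```

```text
long 0.0298 [array([ 442.6, -161.7]), array([ 39.9, 201.2]), np.float64(6.3)]
[[412.0, -64.0], [434.0, -264.0], [473.0, -259.0], [451.0, -59.0]]
short 0.0302 [array([428.9, 189.3]), array([120.2,  39.9]), np.float64(84.6)]
[[403.0, 131.0], [443.0, 128.0], [454.0, 247.0], [415.0, 251.0]]
torch 0.0276 [array([402.6,   2.5]), array([123.9,  33.9]), np.float64(84.1)]
[[379.0, -57.0], [413.0, -61.0], [426.0, 62.0], [392.0, 66.0]]
130 [0, -3, 3, -1, 0, 1, -3, 1, 3, 0, -2, 0, 3, 0, 3, 34, 32, 36, 37, 36, 17, 30, 36, 43]
136 [-1, 0, 5, 2, -1, 3, 2, 1162, -1, -3, 0, 2, -3, 0, 19, 40, 47, 46, 27, 52, 24, 4, -1, 2]
142 [0, 0, -1, 0, -2, 0, 2, 3, 0, 0, -3, 0, -1, 26, 36, 36, 40, 31, 35, 50, 31, 11, 1, 3]
148 [1, -1, 5, 0, 1, 0, 0, 5, 2, 8, 14, 14, 11, 24, 26, 39, 28, 32, 39, 51, 22, 14, 0, 0]
154 [-2, 13, 13, 12, 12, 10, 9, 61, 10, 10, 20, 17, 22, 21, 31, 41, 34, 43, 37, 47, 25, -2, -1, -2]
160 [2, 21, 16, 18, 22, 18, 11, 74, 12, 9, 13, 16, 9, 10, 27, 38, 22, 42, 30, 35, 0, -3, 3, -1]
166 [0, 11, 12, 97, 91, 92, 80, 75, 10, 11, 14, 9, 14, 11, 13, 23, 18, 42, 40, 30, 0, 2, -2, 2]
172 [-2, 11, 12, 100, 13, 14, 12, 57, 10, 13, 11, 14, 17, 21, 20, 18, 22, 27, 20, 19, 2, 4, 0, -1]
178 [-2, 11, 10, 95, 17, 19, 14, 58, 12, 11, 13, 10, 11, 14, 12, 11, 13, 12, 14, -2, 0, 28, 24, 26]
184 [0, 11, 15, 97, 9, 13, 11, 13, 11, 13, 2, -2, 5, 0, 1, 0, 2, 0, 0, 1, 25, 25, 25, 27]
190 [1, 1, -2, -2, 2, -1, -1, -1, 5, 3, 1, 1, 2, 5, 0, -1, -4, 0, -2, 0, 28, 27, 0, -2]
```

View pics/c0.png

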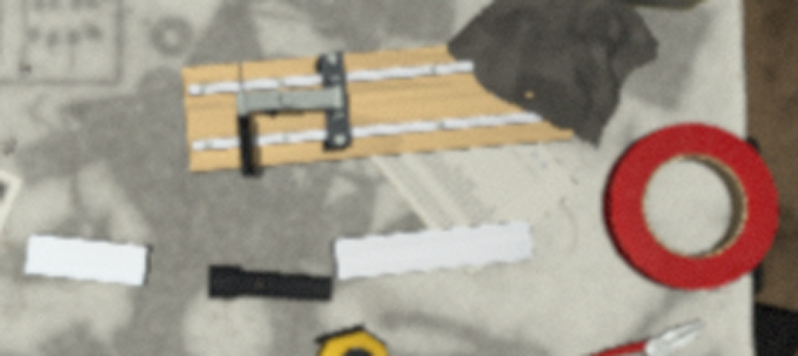

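```bash
cat > fit.py <<'E'
from h import *
s=np.load("top0.npz"); P=cloud(s); g=s["img"]; Z=P[...,2]
hsv=cv2.cvtColor(g,cv2.COLOR_RGB2HSV)
m=cv2.inRange(hsv,(8,60,120),(25,255,255)); m[:140]=0;m[195:]=0;m[:,:315]=0;m[:,470:]=0
m=cv2.morphologyEx(m,cv2.MORPH_OPEN,np.ones((2,2)))
v,u=np.nonzero(m)
lo=[(c,v[u==c].max()+.5) for c in range(325,440) if not 336<=c<=348 and (u==c).any()]
up=[(c,v[u==c].min()-.5) for c in range(325,405) if not 365<=c<=380 and (u==c).any()]
le=[(u[v==r].min()-.5,r) for r in range(157,185)  if (v==r).any()]
def fl(px):
    W=ray(s,np.array(px),.012)[:,:2]; l=cv2.fitLine(W.astype(np.float32),cv2.DIST_HUBER,0,.001,.001).ravel()
    r=np.abs((W-l[2:])@[-l[1],l[0]]); return l,r.mean()
L,rl=fl(lo);U,ru=fl(up);E,re=fl(le)
print("yaw deg lower,upper,left",[np.degrees(np.arctan2(*a)) for a in((-L[0]/L[1],1),(-U[0]/U[1],1))],np.degrees(np.arctan(E[1]/E[0])),rl,ru,re)
yaw=np.arctan((-L[0]/L[1]-U[0]/U[1])/2); X=np.array([np.cos(yaw),np.sin(yaw)]);Y=np.array([-X[1],X[0]])
print("width",(U[2:]-L[2:])@X)
# end line centre
o=((U[2:]+L[2:])@X)/2*X; e=np.median(ray(s,np.array(le),.012)[:,:2]@Y)
O=o+Y*(e-.150); print("origin",O,"yaw",yaw)
np.savez("g.npz",O=O,yaw=yaw)
Q=(P[...,:2]-O)@np.c_[X,Y]
b=(Z>.05)&(np.abs(Q[...,0])<.055)&(np.abs(Q[...,1])<.03); print("bridge pts",np.percentile(Q[b],[2,50,98],axis=0))
h=(Z>.075)&(Q[...,0]<-.027)&(Q[...,0]>-.08)&(np.abs(Q[...,1]-.1)<.05); print("handle",np.median(Q[h],0),np.percentile(Z[h],[50,90]))
# rag heights: x cols, y rows
for y in range(-290,-20,15):
    print(y,[int(1000*np.median(Z[k])) if (k:=(abs(Q[...,0]*1000-x)<8)&(abs(Q[...,1]*1000-y)<8)).any() else None for x in range(-60,100,15)])
E
python3 fit.py
```

```text
yaw deg lower,upper,left [np.float32(5.7924485), np.float32(5.2126746)] 5.4869018 0.0007896137196423985 0.0007305233313224053 0.006662154310512221
width 0.110201254
origin [ 0.58790708 -0.06120131] yaw 0.096040286
bridge pts [[-0.04339753 -0.00979174]
 [ 0.00043678  0.00443796]
 [ 0.04685482  0.02643971]]
handle [-0.04809574  0.09868198] [0.09835669 0.10042722]
-290 [0, 0, 21, 28, 31, 19, 25, 52, 53, 36, 57]
-275 [1, 9, 17, 30, 39, 49, 52, 49, 40, 35, 37]
-260 [1, 15, 18, 31, 34, 44, 48, 39, 28, 34, 39]
-245 [0, 14, 30, 46, 43, 39, 38, 32, 37, 44, 43]
-230 [0, 12, 30, 44, 43, 41, 38, 30, 38, 39, 35]
-215 [0, 11, 22, 29, 27, 36, 34, 31, 41, 38, 32]
-200 [1, 12, 16, 22, 21, 34, 38, 41, 48, 43, 31]
-185 [0, 11, 18, 13, 31, 37, 40, 41, 40, 32, 29]
-170 [1, 11, 17, 12, 24, 33, 34, 31, 32, 23, 21]
-155 [0, 11, 16, 12, 12, 20, 22, 27, 31, 29, 0]
-140 [0, 11, 18, 12, 12, 12, 19, 21, 20, 1, 0]
-125 [1, 11, 16, 12, 12, 11, 17, 12, 3, 0, 0]
-110 [0, 11, 18, 12, 11, 11, 18, 12, 0, 0, 0]
-95 [0, 11, 17, 12, 12, 12, 18, 12, 1, 0, 0]
-80 [0, 11, 18, 12, 12, 12, 17, 12, 3, 0, 0]
-65 [2, 11, 18, 11, 12, 12, 18, 12, 1, 1, 0]
-50 [1, 10, 17, 13, 12, 12, 18, 12, 4, 0, 0]
-35 [0, 11, 16, 12, 12, 12, 18, 12, 0, 0, 0]
```

```bash
cat >> h.py <<'E'
from plant import arm
g_=np.load("g.npz"); O=g_["O"];yaw=float(g_["yaw"]); c_,s_=np.cos(yaw),np.sin(yaw)
GX=np.array([c_,s_,0]);GY=np.array([-s_,c_,0])
def W(x,y,z): return np.r_[O,0]+GX*x+GY*y+[0,0,z]
def inG(p): d=np.asarray(p)-np.r_[O,0]; return np.stack([d@GX,d@GY,d[...,2]],-1)
def down(yv):
    yv=np.asarray(yv,float)/np.linalg.norm(yv); z=np.array([0,0,-1.]); return np.c_[np.cross(yv,z),yv,z]
def best(p,yv):
    "of the two equal grasps, the one with the wrist roll nearer mid range"
    R=[down(yv),down(-np.asarray(yv))]; q=[arm.inverse_kinematics(p,r) for r in R]
    return R[int(np.argmin([9 if a is None else abs(a[5]) for a in q]))]
def st(t=""):
    s=arm.read_state(); print(t,"t%.1f"%s["time"],"G",np.round(inG(s["ee_pos"])*1000,1),"F",np.round(s["contact_force"],1),"w%.4f"%s["width"]); return s
def pic(name,n):
    s=arm.snapshot(n); np.savez(name+".npz",**s); return s
E
python3 - <<'E'
from h import *
hy,hz,hx=.0987,.092,-.046
R=best(W(hx,hy,.15),GY)
arm.movep(W(hx,hy,.17),R); st("above")
arm.servo_line(W(hx,hy,hz-.017),vel=.12); st("down")
arm.grip(0.0,25); st("grip")
r=np.hypot(hy,hz-.068); a0=np.arctan2(hz-.068,hy)
p0=inG(arm.read_state()["ee_pos"])
for a in np.linspace(a0,1.58,9)[1:]:
    arm.servo_line(W(hx,p0[1]+r*(np.cos(a)-np.cos(a0)),p0[2]+r*(np.sin(a)-np.sin(a0))),vel=.1); s=st("a%.2f"%a)
    if np.linalg.norm(s["contact_force"])>40: print("force"); break
E
```

```text
above t2.4 G [-45.9  98.  170.1] F [ 0.3  0.3 -0.6] w0.0856
down t3.3 G [-45.4  98.6  75.6] F [-0.7 -0.4 -0.3] w0.0854
grip t4.0 G [-45.9  98.5  75.1] F [-0.4 -1.5  1.5] w0.0123
a0.41 t4.3 G [-45.9  93.2  91.6] F [0.  0.1 1. ] w0.0119
a0.57 t4.6 G [-45.9  85.7 106.5] F [-1.6  2.7  3.6] w0.0119
a0.74 t4.9 G [-45.9  76.  120.1] F [-2.   5.7  5.7] w0.0118
a0.91 t5.2 G [-45.9  64.2 132.2] F [-5.6  8.4 10.7] w0.0122
a1.08 t5.5 G [-45.7  49.6 142. ] F [-5.4  8.1 15.8] w0.0119
a1.24 t5.9 G [-45.7  32.7 148.5] F [-4.2  3.  13.1] w0.0119
a1.41 t6.2 G [-45.7  15.4 152.1] F [-2.4 -0.3  9.9] w0.0119
a1.58 t6.5 G [-45.7  -2.  152.8] F [-0.5 -1.2  4.8] w0.0119
```

Run:
```python
from h import *
p=inG(arm.read_state()["ee_pos"])
arm.grip(.04); arm.servo_line(W(p[0],p[1],.26),vel=.2); st()
arm.servo_line(W(-.18,p[1]-.1,.26),vel=.3)
t=pic("top1","top"); c=pic("sc1","scene")
P=inG(cloud(t)); m=(P[...,2]>.085)&(P[...,2]<.2)&(np.abs(P[...,0])<.08)&(np.abs(P[...,1])<.06)
print(np.round(np.percentile(P[m],[5,50,95],axis=0),3))
h=m&(P[...,0]<-.03); print("handle",np.round(np.median(P[h],0),3))
i=c["img"][120:220,280:440]; a=cv2.resize(i,None,fx=4.5,fy=4.5,interpolation=cv2.INTER_CUBIC); cv2.imwrite("pics/c1.png",a[:,:,::-1])
```

```text
t7.6 G [-46.1  -1.9 259. ] F [ 0.5 -0.8 -0.3] w0.0398
[[-0.065 -0.007  0.119]
 [-0.006  0.002  0.17 ]
 [ 0.008  0.046  0.176]]
handle [-0.05  -0.     0.173]
```

View pics/c1.png

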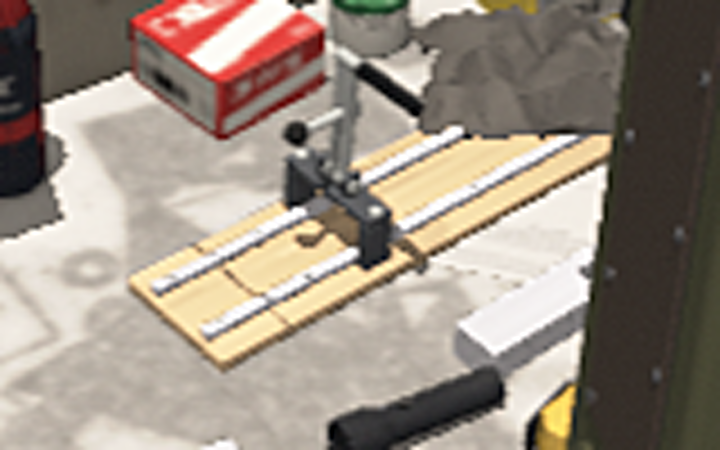

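Run:
```python
from h import *
b=np.array([.4426,-.1617]); a=np.radians(6.3); jx=np.array([np.cos(a),np.sin(a),0])
R=best(np.r_[b,.1],jx)
arm.movep(np.r_[b,.12],R); arm.servo_line(np.r_[b,.008],vel=.12); st("at bar")
arm.grip(0,60); st("grip"); f0=arm.read_state()["contact_force"]
arm.servo_line(np.r_[b,.12],vel=.12); s=st("lift"); print("weight",s["contact_force"]-f0)
R2=R@np.eye(3); d=yaw-a; c,sn=np.cos(d),np.sin(d); R2=np.array([[c,-sn,0],[sn,c,0],[0,0,1]])@R
p=W(0,-.120,.12); arm.servo_line(p,R2,vel=.15); st("over")
t=pic("top2","top"); pic("sc2","scene")
arm.servo_line(W(0,-.120,.060),vel=.1); f0=st("60")["contact_force"]
for z in np.arange(.055,.0205,-.004):
    arm.servo_line(W(0,-.120,z),vel=.06); s=st("z%.3f"%z)
    if np.abs(s["contact_force"]-f0).max()>6: print("contact"); break
t=pic("top3","top"); i=t["img"][120:245,290:480]; cv2.imwrite("pics/c3.png",cv2.resize(i,None,fx=4,fy=4,interpolation=cv2.INTER_CUBIC)[:,:,::-1])
```

```text
at bar t10.9 G [-154.6  -86.     8.1] F [ 0.6 -0.  -0.5] w0.0401
grip t11.1 G [-154.7  -86.     8.4] F [-1.9  1.2  6. ] w0.0383
lift t12.2 G [-155.   -85.8  119.2] F [-0.4  1.1 -3.8] w0.0388
weight [ 1.57237942 -0.06829994 -9.81272267]
over t13.4 G [  -0.8 -119.7  119.7] F [ 0.1 -0.2 -4.1] w0.0385
60 t14.2 G [   0.3 -120.1   60.4] F [ 0.1 -0.4 -3.8] w0.0388
z0.055 t14.5 G [ 1.00e-01 -1.20e+02  5.52e+01] F [ 0.7 -0.2 -4.8] w0.0389
z0.051 t14.7 G [  -0.2 -119.9   50.7] F [ 0.3  0.3 -5. ] w0.0388
z0.047 t15.0 G [  -0.3 -119.9   46.6] F [-0.   0.8 -4.2] w0.0386
z0.043 t15.2 G [  -0.3 -119.9   42.6] F [ 0.4  0.5 -4.8] w0.0389
z0.039 t15.5 G [  -0.3 -119.9   38.6] F [-0.1  0.3 -4.6] w0.0392
z0.035 t15.7 G [  -0.3 -119.9   34.6] F [-0.6  0.2 -4.3] w0.0387
z0.031 t16.0 G [  -0.3 -119.9   30.6] F [-0.   0.1 -4.7] w0.0391
z0.027 t16.2 G [  -0.3 -119.9   26.6] F [-0.1 -0.5 -3.8] w0.0389
z0.023 t16.5 G [  -0.3 -119.9   22.6] F [-0.4 -0.5 -4.6] w0.0383
```

View pics/c3.png

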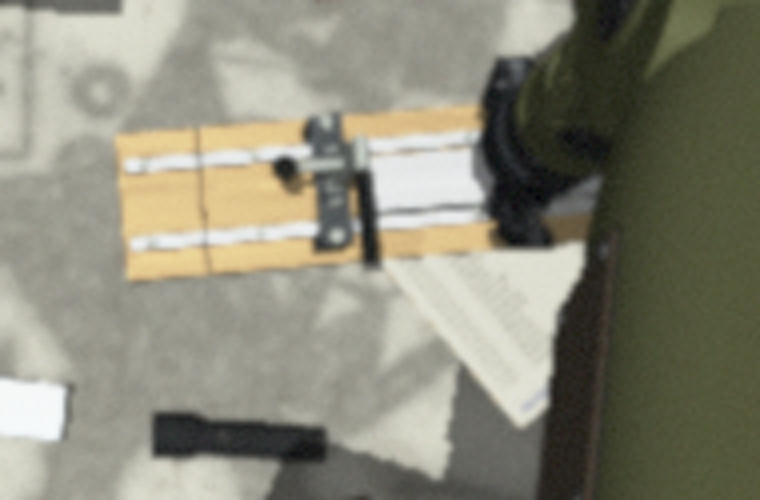

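Run:
```python
from h import *
for z in (.021,.0195,.018):
    arm.servo_line(W(0,-.120,z),vel=.05); s=st("z")
    if s["contact_force"][2]>1: break
arm.grip(.06); st("open"); arm.servo_line(W(0,-.120,.12),vel=.2)
arm.servo_line(W(0,-.255,.12),vel=.25); arm.grip(0); arm.servo_line(W(0,-.255,.024),vel=.15); st("behind")
for y in np.arange(-.240,-.129,.01):
    arm.servo_line(W(0,y,.024),vel=.07); s=st("p")
    if np.linalg.norm(s["contact_force"])>30: print("stop");break
t=pic("top4","top"); i=t["img"][120:245,290:480]; cv2.imwrite("pics/c4.png",cv2.resize(i,None,fx=4,fy=4,interpolation=cv2.INTER_CUBIC)[:,:,::-1])
```

```text
z t16.8 G [-1.00e-01 -1.20e+02  2.09e+01] F [-1.1 -0.  -4.2] w0.0387
z t17.0 G [   0.2 -120.1   20.4] F [-3.   1.2  4.2] w0.0389
open t17.4 G [   0.3 -120.1   19.5] F [0.4 0.4 0.1] w0.0600
behind t20.1 G [   0.6 -255.4   24.8] F [-0.3 -1.2  1.1] w0.0000
p t20.5 G [   0.4 -239.5   24.7] F [ 0.4 -0.1  0.4] w-0.0002
p t20.8 G [   0.  -229.4   24. ] F [ 0.9 -0.   0.4] w-0.0001
p t21.1 G [-1.000e-01 -2.193e+02  2.390e+01] F [ 0.2  0.3 -1.6] w0.0003
p t21.4 G [  -0.  -209.2   24. ] F [ 0.3 -0.1 -0.7] w0.0001
p t21.6 G [-1.000e-01 -1.992e+02  2.400e+01] F [-0.8 -0.1  0.9] w0.0002
p t21.9 G [  -0.  -189.2   24. ] F [-0.  -1.  -0.2] w0.0001
p t22.2 G [-1.000e-01 -1.792e+02  2.390e+01] F [-0.  -0.7 -0.1] w0.0001
p t22.5 G [  -0.  -169.2   24. ] F [-0.6  0.2 -0.5] w0.0001
p t22.8 G [-1.000e-01 -1.593e+02  2.400e+01] F [-0.1 -0.1  0.3] w0.0003
p t23.1 G [  -0.  -149.2   24. ] F [-0.5 -0.7 -0.3] w-0.0000
p t23.4 G [  -0.  -139.3   24. ] F [0.5 0.7 0.2] w0.0002
p t23.7 G [-1.000e-01 -1.293e+02  2.400e+01] F [-0.3 -0.5 -0.6] w0.0003
```

View pics/c4.png

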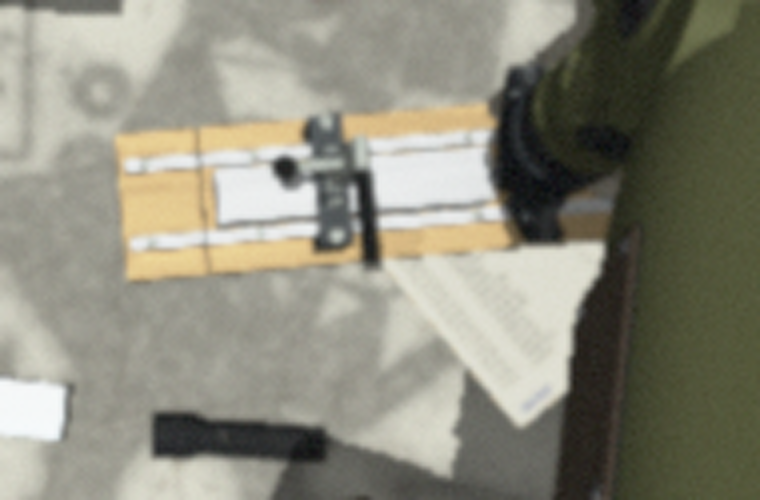

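```bash
cat >> h.py <<'E'
def prof(s,xs,ys,z):
    T=np.linalg.inv(s["world_from_camera"]); p=np.array([[W(x,y,z) for y in ys] for x in xs])@T[:3,:3].T+T[:3,3]
    uv=p[...,:2]/p[...,2:]*s["K"][0,0]+[s["K"][0,2],s["K"][1,2]]; uv=uv.astype(np.float32)
    I=cv2.cvtColor(s["img"],cv2.COLOR_RGB2LAB).astype(np.float32)
    return cv2.remap(I,uv[...,0],uv[...,1],cv2.INTER_LINEAR)
def line_y(s,xs):
    ys=np.arange(.075,.105,.0005); g=prof(s,xs,ys,.012)[...,0]; d=np.clip(np.median(g,1,keepdims=True)-12-g,0,None)
    return (d*ys).sum(1)/d.sum(1)
def front_y(s,xs):
    ys=np.arange(.055,.105,.0005); b=prof(s,xs,ys,.042)[...,2]-128 # bar is neutral, wood yellow
    out=[]
    for r in b:
        h=(np.median(r[:8])+np.percentile(r,85))/2; i=int(np.argmax(r>h)); out.append(ys[i-1]+.0005*(h-r[i-1])/(r[i]-r[i-1]))
    return np.array(out)
E
python3 - <<'E'
from h import *
xo=np.r_[-.05:-.037:.003,.038:.051:.003]; xc=np.arange(-.015,.016,.003)
for n in("top1","top3","top4"):
    s=np.load(n+".npz"); print(n,"line",np.round(line_y(s,xo)*1000,1),np.round(line_y(s,xc)*1000,1))
print(np.round(front_y(s,xc)*1000,1))
xl=np.arange(-.021,.022,.003)
c=pic("sc4","scene"); print("scene line",np.round(line_y(c,xo)*1000,1)); print(np.round(front_y(c,xc)*1000,1))
E
```

```text
top1 line [90.9 91.1 91.4 91.8 92.2 91.8 92.  92.  91.7 91.6] [91.1 91.3 91.5 91.6 92.2 92.6 92.5 92.2 92.1 91.8 91.6]
top3 line [90.9 91.1 91.4 91.7 92.1 91.6 92.1 91.9 91.5 91.3] [91.3 91.2 91.4 91.5 92.2 92.7 92.7 92.3 92.1 91.7 91.5]
top4 line [90.9 91.2 91.5 91.8 92.2 91.5 92.  92.  91.6 91.3] [88.3 91.1 91.4 91.6 92.2 92.4 92.2 90.4 87.1 89.  91.2]
[85.3 85.  84.9 84.7 84.5 84.6 84.8 84.9 85.3 85.2 85.1]
scene line [90.4 90.1 90.1 89.4 90.  85.1 85.9 87.6 89.7 89.9]
[55.3 68.1 66.9 56.4 96.7 66.6 65.6 65.  63.8 65.1 82.4]
```

Run:
```python
from h import *
arm.servo_line(W(0,-.1243,.024),vel=.04); arm.hold(.3); st()
s=pic("top5","top"); xc=np.arange(-.015,.016,.003)
ys=np.arange(.07,.1,.001)
g=prof(s,np.r_[-.015:-.004:.002],ys,.012).mean(0); print(np.c_[ys*1000,g[:,0],g[:,2]-128].round(0).astype(int).tolist())
print(front_y(s,xc).round(4), inG(ray(s,[[345,165]],.042)), inG(ray(s,[[345,165]],.012)))
c=pic("sc5","scene")
a=cv2.resize(s["img"][145:195,310:390],None,fx=9,fy=9,interpolation=cv2.INTER_CUBIC)[:280]
b=cv2.resize(c["img"][150:205,300:380],None,fx=9,fy=9,interpolation=cv2.INTER_CUBIC)[100:400]
cv2.imwrite("pics/c5.png",np.vstack([a,b])[:,:,::-1])
```

```text
t24.4 G [  -0.  -124.3   24. ] F [ 0.3  0.2 -0.6] w-0.0003
[[70, 224, 0], [71, 225, 0], [72, 226, 0], [73, 226, 0], [74, 227, 0], [75, 227, 0], [76, 228, 0], [77, 229, 0], [78, 230, 0], [79, 229, 0], [80, 227, 0], [81, 226, 0], [82, 221, 1], [83, 213, 1], [84, 207, 2], [85, 196, 4], [86, 186, 7], [87, 176, 10], [88, 170, 13], [89, 164, 16], [90, 158, 18], [91, 162, 21], [92, 169, 23], [93, 176, 25], [94, 186, 27], [95, 194, 28], [96, 202, 29], [97, 205, 30], [98, 208, 30], [99, 209, 31]]
[0.0909 0.0914 0.0906 0.0901 0.09   0.0899 0.0897 0.0895 0.0896 0.0898
 0.0894] [[0.01097916 0.07854438 0.042     ]] [[0.01590275 0.07601952 0.012     ]]
```

View pics/c5.png

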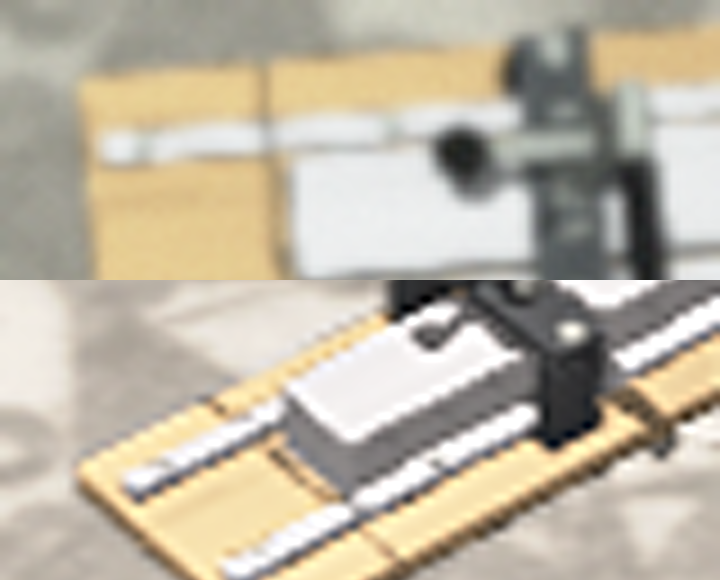

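Run:
```python
from h import *
ys=np.arange(.07,.105,.001)
s1=np.load("sc2.npz"); s1=np.load("sc1.npz")
for n in("sc1","sc4","sc5"):
    s=np.load(n+".npz"); g=prof(s,np.arange(-.012,.0125,.002),ys,.012).mean(0)
    print(n,[(int(round(y*1000)),int(a),int(b-128)) for y,(a,_,b) in zip(ys,g)])
```

```text
sc1 [(70, 227, 27), (71, 226, 27), (72, 226, 27), (73, 226, 28), (74, 227, 27), (75, 228, 27), (76, 229, 27), (77, 229, 27), (78, 230, 27), (79, 230, 27), (80, 230, 27), (81, 231, 28), (82, 230, 28), (83, 230, 27), (84, 229, 27), (85, 225, 28), (86, 217, 28), (87, 205, 27), (88, 191, 26), (89, 179, 25), (90, 175, 24), (91, 178, 24), (92, 190, 25), (93, 205, 26), (94, 217, 27), (95, 225, 28), (96, 230, 28), (97, 231, 28), (98, 231, 27), (99, 231, 27), (100, 230, 27), (101, 230, 27), (102, 229, 27), (103, 229, 27), (104, 229, 27)]
sc4 [(70, 141, 0), (71, 140, 0), (72, 139, 0), (73, 137, 0), (74, 137, -1), (75, 138, -1), (76, 141, 0), (77, 147, 0), (78, 155, 3), (79, 169, 9), (80, 184, 14), (81, 200, 20), (82, 213, 24), (83, 223, 27), (84, 227, 29), (85, 227, 29), (86, 220, 29), (87, 208, 28), (88, 193, 26), (89, 181, 25), (90, 176, 24), (91, 178, 24), (92, 191, 25), (93, 205, 26), (94, 217, 27), (95, 225, 28), (96, 230, 28), (97, 231, 28), (98, 231, 28), (99, 231, 27), (100, 231, 27), (101, 230, 27), (102, 229, 27), (103, 229, 27), (104, 229, 28)]
sc5 [(70, 138, 0), (71, 138, 0), (72, 137, 0), (73, 137, 0), (74, 139, 0), (75, 141, 0), (76, 141, 0), (77, 141, 0), (78, 140, 0), (79, 140, 0), (80, 140, 0), (81, 144, 0), (82, 151, 2), (83, 162, 6), (84, 175, 12), (85, 186, 17), (86, 192, 21), (87, 190, 23), (88, 184, 24), (89, 177, 24), (90, 176, 24), (91, 180, 25), (92, 193, 26), (93, 207, 27), (94, 218, 28), (95, 226, 28), (96, 231, 28), (97, 232, 28), (98, 232, 28), (99, 231, 27), (100, 231, 27), (101, 230, 27), (102, 230, 27), (103, 229, 27), (104, 229, 28)]
```

Run:
```python
from h import *
ys=np.arange(.078,.1,.001)
arm.servo_line(W(0,-.1208,.024),vel=.03); arm.hold(.3); st()
for n in("scene","top"):
    s=pic(n+"6",n); g=prof(s,np.arange(-.012,.0125,.002) if n=="scene" else np.arange(-.015,-.003,.002),ys,.012).mean(0)
    print(n,[(int(round(y*1000)),int(a),int(b-128)) for y,(a,_,b) in zip(ys,g)])
    if n=="scene": b=cv2.resize(s["img"][150:205,300:380],None,fx=9,fy=9,interpolation=cv2.INTER_CUBIC)
cv2.imwrite("pics/c6.png",b[:,:,::-1])
```

```text
t25.1 G [  -0.  -120.6   24. ] F [-1.  -0.4  0.4] w-0.0004
scene [(78, 143, 0), (79, 143, 0), (80, 142, 0), (81, 142, 0), (82, 141, 0), (83, 142, 0), (84, 142, 0), (85, 142, 1), (86, 139, 3), (87, 136, 5), (88, 135, 8), (89, 139, 12), (90, 152, 17), (91, 169, 22), (92, 190, 25), (93, 208, 28), (94, 221, 29), (95, 229, 29), (96, 232, 29), (97, 233, 29), (98, 232, 28), (99, 232, 27), (100, 231, 27)]
top [(78, 230, 0), (79, 230, 0), (80, 230, 0), (81, 230, 0), (82, 229, 0), (83, 228, 0), (84, 227, 0), (85, 223, 0), (86, 218, 0), (87, 211, 0), (88, 200, 1), (89, 186, 3), (90, 173, 5), (91, 170, 9), (92, 172, 15), (93, 175, 20), (94, 184, 24), (95, 192, 26), (96, 200, 29), (97, 204, 30), (98, 206, 30), (99, 208, 31), (100, 209, 31)]
```

View pics/c6.png

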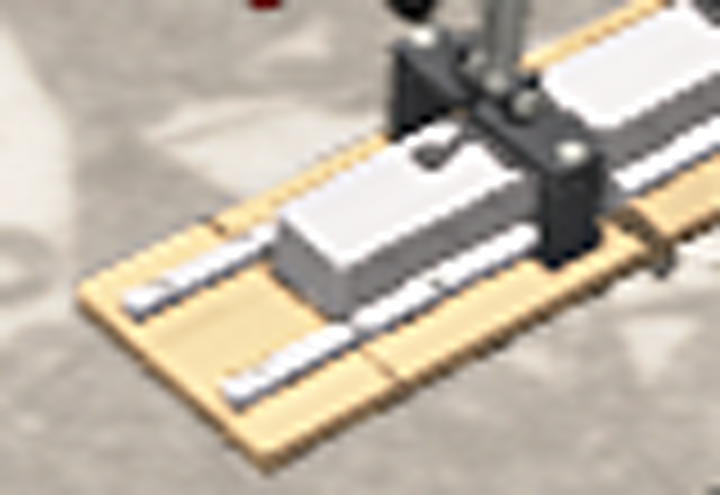

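Run:
```python
from h import *
arm.servo_line(W(0,-.1200,.024),vel=.03); arm.hold(.2); st("push")
arm.servo_line(W(0,-.150,.024),vel=.1); arm.servo_line(W(0,-.150,.23),vel=.25); arm.grip(.05)
s=pic("scene7","scene"); ys=np.arange(.083,.096,.001); g=prof(s,np.arange(-.012,.0125,.002),ys,.012).mean(0)
print([(int(round(y*1000)),int(a),int(b-128)) for y,(a,_,b) in zip(ys,g)])
R=best(W(-.046,0,.25),GY)
arm.movep(W(-.046,-.001,.25),R); arm.servo_line(W(-.046,-.001,.151),vel=.15); st("at handle")
arm.grip(0,25); p0=inG(st("grip")["ee_pos"]); r=.1; a0=1.575
def go(a,v): arm.servo_line(W(-.046,p0[1]+r*(np.cos(a)-np.cos(a0)),p0[2]+r*(np.sin(a)-np.sin(a0))),vel=v); return st("a%.2f"%a)
for a in np.linspace(a0,.52,8)[1:]: 
    s=go(a,.1)
    if np.linalg.norm(s["contact_force"])>45: break
arm.hold(.2); f0=st("near")["contact_force"]
for a in (.49,.47,.45,.43,.42):
    s=go(a,.03)
    if s["contact_force"][2]-f0[2]>8: print("contact"); break
```

```text
push t25.6 G [  -0.  -120.2   24. ] F [ 0.6 -1.4 -1.1] w0.0002
[(83, 142, 0), (84, 141, 0), (85, 138, 0), (86, 133, 0), (87, 128, 0), (88, 125, 3), (89, 131, 8), (90, 146, 14), (91, 165, 20), (92, 187, 24), (93, 207, 27), (94, 221, 29), (95, 229, 29)]
at handle t29.6 G [-45.4  -1.2 151.7] F [0.1 0.2 0.9] w0.0502
grip t30.1 G [-45.4  -1.2 151.9] F [-0.7 -0.3  4.5] w0.0119
a1.42 t30.4 G [-45.4  14.2 151.4] F [-0.1  0.9  4.7] w0.0119
a1.27 t30.7 G [-45.5  29.2 147.7] F [1.9 2.9 3.3] w0.0118
a1.12 t31.0 G [-45.6  42.9 141.9] F [3.2 2.7 0.3] w0.0117
a0.97 t31.3 G [-45.7  55.7 134.3] F [ 4.3  2.4 -1.8] w0.0119
a0.82 t31.6 G [-45.8  67.5 124.7] F [ 4.5  1.5 -2.6] w0.0123
a0.67 t31.9 G [-45.8  77.7 113.5] F [ 4.2  1.5 -2.2] w0.0120
a0.52 t32.2 G [-45.8  86.3 100.8] F [ 5.5  1.5 -2.6] w0.0122
near t32.4 G [-45.8  86.2 100.9] F [ 5.7  1.3 -2.2] w0.0121
a0.49 t32.6 G [-45.9  87.6  98.6] F [ 4.1  1.7 -1. ] w0.0118
a0.47 t32.9 G [-45.7  88.4  97.1] F [ 5.4  0.  -0.4] w0.0121
a0.45 t33.1 G [-45.8  89.2  95.4] F [4.5 0.6 0.1] w0.0120
a0.43 t33.4 G [-45.8  90.2  93.6] F [5.3 0.4 0.8] w0.0117
a0.42 t33.6 G [-45.8  90.6  92.7] F [4.6 0.5 1.8] w0.0120
```

Run:
```python
from h import *
p0=np.array([0,-.0012,.1519]); r=.1; a0=1.575
def go(a,v): arm.servo_line(W(-.046,p0[1]+r*(np.cos(a)-np.cos(a0)),p0[2]+r*(np.sin(a)-np.sin(a0))),vel=v); arm.hold(.1); return st("a%.2f"%a)
for a in (.41,.40,.39,.38,.37,.36):
    s=go(a,.03)
    if s["contact_force"][2]>10: print("contact"); break
for n in("scene","top"):
    s=pic(n+"8",n)
    if n=="scene": b=cv2.resize(s["img"][150:205,300:380],None,fx=9,fy=9,interpolation=cv2.INTER_CUBIC)
cv2.imwrite("pics/c8.png",b[:,:,::-1])
```

```text
a0.41 t34.0 G [-45.8  91.   91.8] F [5.8 0.4 2.5] w0.0119
a0.40 t34.3 G [-45.8  91.5  90.8] F [4.7 0.9 3.2] w0.0119
a0.39 t34.7 G [-45.8  91.8  89.9] F [4.1 0.9 3.4] w0.0120
a0.38 t35.0 G [-45.8  92.3  88.9] F [4.2 0.7 3.4] w0.0122
a0.37 t35.4 G [-45.8  92.7  87.9] F [5.5 1.1 3.3] w0.0123
a0.36 t35.7 G [-45.8  93.1  87. ] F [5.3 1.3 3.9] w0.0119
```

View pics/c8.png

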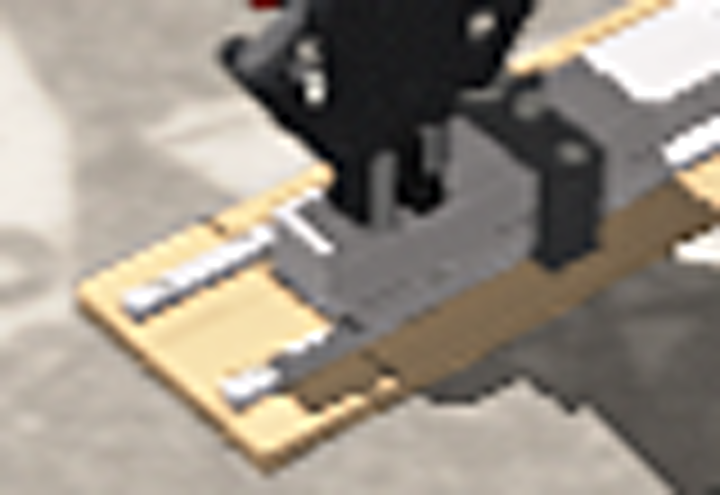

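Run:
```python
from h import *
p=inG(arm.read_state()["ee_pos"])
arm.grip(.04); arm.servo_line(W(p[0],p[1],.2),vel=.2); arm.servo_line(W(-.05,-.13,.27),vel=.35); st()
s=pic("top9","top"); P=inG(cloud(s)); m=(P[...,2]>.07)&(P[...,2]<.16)&(abs(P[...,1]-.09)<.04)
h=m&(P[...,0]<-.03)&(P[...,0]>-.075); q=np.median(P[h],0); print("handle top",q,np.percentile(P[h][:,2],[10,50,90]),"angle",np.arctan2(q[2]-.0065-.068,q[1]))
ar=(abs(P[...,0])<.006)&(P[...,1]>.02)&(P[...,1]<.09)&(P[...,2]>.06); print("arm slope",np.arctan(np.polyfit(P[ar][:,1],P[ar][:,2],1)[0]))
c=pic("scene9","scene"); ys=np.arange(.083,.096,.001)
g=prof(c,np.arange(-.012,.0125,.002),ys,.012).mean(0); print([(int(round(y*1000)),int(a),int(b-128)) for y,(a,_,b) in zip(ys,g)])
b=cv2.resize(c["img"][140:205,300:380],None,fx=9,fy=9,interpolation=cv2.INTER_CUBIC); cv2.imwrite("pics/c9.png",b[:,:,::-1])
```

```text
t37.7 G [ -50.8 -129.1  268.4] F [-0.2  0.   0.2] w0.0402
handle top [-0.04937415  0.09351655  0.11303806] [0.10922182 0.11303806 0.11618649] angle 0.39089266725660077
arm slope 0.3980213575447073
[(83, 143, 0), (84, 141, 0), (85, 138, 0), (86, 133, 0), (87, 128, 0), (88, 125, 3), (89, 131, 8), (90, 146, 14), (91, 165, 20), (92, 187, 24), (93, 207, 27), (94, 221, 29), (95, 229, 29)]
```

View pics/c9.png

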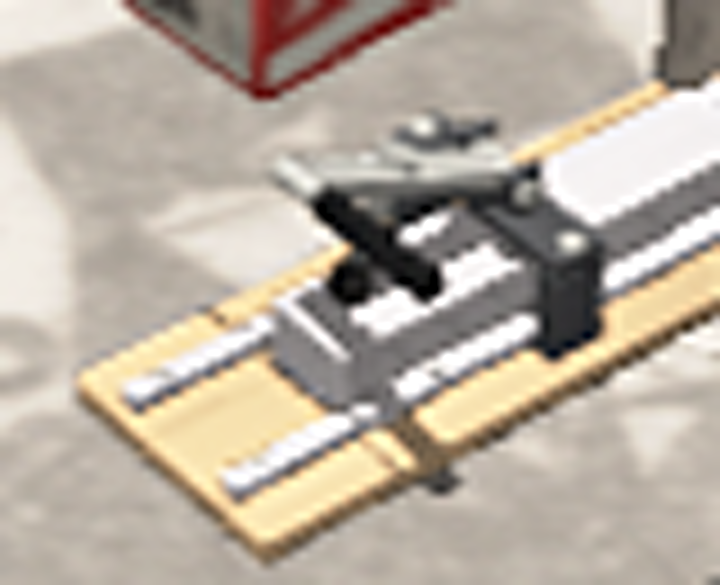

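Run:
```python
from h import *
x,y=-.046,.092
arm.grip(0); arm.servo_line(W(-.046,y,.2),best(W(x,y,.2),GY),vel=.3); arm.servo_line(W(x,y,.122),vel=.15); f0=st("above")["contact_force"]
for z in np.arange(.1205,.1005,-.0015):
    arm.servo_line(W(x,y,z),vel=.03); arm.hold(.1); s=st()
    if s["contact_force"][2]-f0[2]>8: print("contact"); break
arm.servo_line(W(x,y,.2),vel=.2); arm.servo_line(W(-.12,-.13,.27),vel=.35)
s=pic("top10","top"); P=inG(cloud(s)); h=(P[...,2]>.07)&(P[...,2]<.16)&(abs(P[...,1]-.09)<.04)&(P[...,0]<-.03)&(P[...,0]>-.075); q=np.median(P[h],0); print("handle",q)
ar=(abs(P[...,0])<.006)&(P[...,1]>.02)&(P[...,1]<.09)&(P[...,2]>.06); print("arm slope",np.arctan(np.polyfit(P[ar][:,1],P[ar][:,2],1)[0]))
c=pic("scene10","scene"); ys=np.arange(.083,.096,.001)
g=prof(c,np.arange(-.012,.0125,.002),ys,.012).mean(0); print([(int(round(y*1000)),int(a),int(b-128)) for y,(a,_,b) in zip(ys,g)])
cv2.imwrite("pics/c10.png",np.vstack([cv2.resize(c["img"][100:240,250:450],(640,448)),s["img"][125:255,:][:, :]])[:,:,::-1])
```

```text
above t39.9 G [-45.5  91.3 122.7] F [-0.2  0.5  0.7] w0.0003
 t40.2 G [-45.6  92.  121.1] F [-0.3  0.3 -0.5] w0.0002
 t40.6 G [-46.  92. 119.] F [ 0.4 -0.2  0.1] w0.0002
 t40.9 G [-46.1  92.  117.5] F [ 0.4  0.6 -1.2] w0.0001
 t41.3 G [-46.  92. 116.] F [ 0.2 -1.2  0.3] w-0.0002
 t41.6 G [-45.7  92.1 114.6] F [0.8 1.1 1.7] w-0.0003
 t42.0 G [-45.6  92.3 114.1] F [-2.2  0.8 10.3] w0.0001
contact
handle [-0.04941102  0.09338049  0.11284109]
arm slope 0.39367698383955785
[(83, 143, 0), (84, 141, 0), (85, 138, 0), (86, 133, 0), (87, 128, 0), (88, 126, 3), (89, 131, 8), (90, 146, 14), (91, 165, 20), (92, 187, 24), (93, 207, 28), (94, 221, 29), (95, 229, 29)]
```

View pics/c10.png

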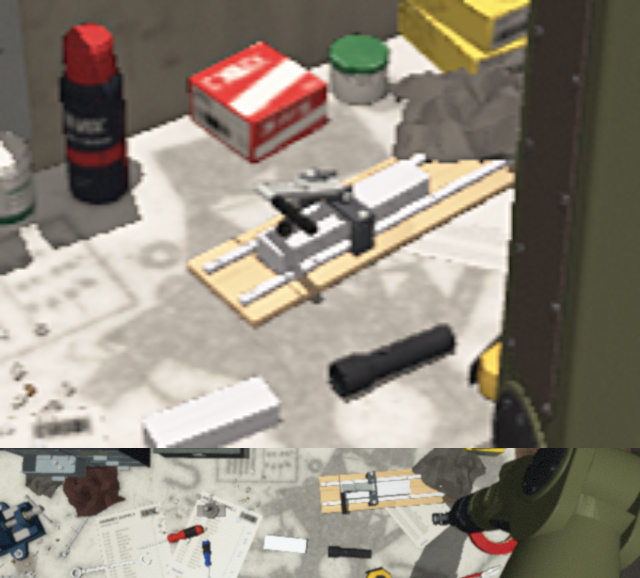

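```bash
python3 -c "
from plant import arm
print(arm.sign_off(), arm.read_state()['time'])"
```

```text
the job is handed in; nothing more can be done
the job is handed in; nothing more can be done
```

The job is done and handed in, at about 44 s of the 72 s allowed. I swung the hold-down upright and laid the long bar in the channel before the bridge, then let go of it. From behind I pushed it under the bridge with the closed fingers, and last swung the hold-down back onto it.

What the last checks showed:

- **Bar at the line:** the leading end is level with the line or slightly short of it, and no estimate puts it past. The scene camera puts it about 0 to 1.4 mm short, depending on how the edge is read. The top camera's estimate is about 0.3 mm short. That last millimetre is the main uncertainty, because one pixel covers 2 to 3 mm. The bar did not move when the hold-down came down.
- **Foot on the bar:** the angle reads about 0.39 to 0.41 rad, against the nominal 0.42. The force while swinging it down did not clearly show contact. I therefore pressed the handle from above; it held firm at about 10 N, where the hinge alone yields at 2.5 N, so the foot is resting on the bar.
- **Everything else:** the short bar, torch and other items look unmoved in the last pictures, which I compared by eye. The grey rag appears to lie over the far end of the channel, but the bar and fingers met no resistance there.

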